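# Lay the hand tools out on the board in order of length

### The arm

A 6-joint arm with a two-finger parallel gripper is mounted at the origin on a cart in front of the work surface, level with it; the furniture and walls round the work are solid. World frame = base frame: x ahead of the robot, y to its left, z up, the work surface at z = 0. Lengths are in m, angles in rad, forces in N, time in s.
With the tool pointing down it reaches from about 0.375 to 0.975 m from the base axis. Payload 3.8 kg.
Tool frame: the origin (TCP) lies at the very end of the fingers, on their centre line; the grasp point (between the pads) lies 19 mm behind it (bot.grip_point_offset is the distance from the TCP to the grasp point, in m); z points along the fingers, x is the direction in which the jaws open and shut, and the axes are right-handed (so a half turn about z gives the same grasp; the last joint's range is limited). The gripper opens to 85 mm and grips with 20 to 120 N. Pads are 22 mm wide; open, the fingers measure 114 mm over their backs; the gripper's body (76 mm by 85 mm) begins 54 mm behind the grasp point. The pads swing forward as they close: fully open they stand 13 mm farther back than shut.
Start: joints at [-1.285, 0.264, 1.604, -0, 1.274, -0.037], TCP at [0.214, -0.64, 0.231] pointing down, gripper open.
Joint ranges: [-2.63, 2.63], [-0.94, 2.18], [0.31, 2.57], [-1.31, 4.45], [0, 2.66], [-2.55, 2.55]. Speed limits (rad/s): [2.57, 2.57, 3.14, 3.14, 3.14, 3.14].

### API

Orientations are given as a rotation vector (axis times angle).
In Python, from workcell import bot, read_camera gives the robot as it stands.
- The arm moves only by the tool arm_command, never from a script. Its argument "rows" is a list of rows, each an object with "delta_rot": the turn, a rotation vector about the tool's x, y, z in rad, a list of three; "xyz": the shift along the tool's x, y, z in m, a list of three; "gripper": the finger opening in m, from 0 to 0.0854. A call has 1 to 12 rows; each row shifts and turns the commanded pose from where the row before left it, along the tool's axes as they then stand; what a row does not reach is not made up. A row lasts 1/10 s, in which the tool goes at most 50 mm and 8.59 degrees, less where a joint would pass 70% of its speed; a pose out of reach is approached as far as the arm can. A call is refused whole if a number of a shift passes 0.05 or a number of a turn 0.15, either way. A call with a gripper value outside its range is refused whole. The fingers move at their own pace and stop on an object; "force" is the grip in N (left out, the last holds). Time passes only in rows, so rows that do not move let the fingers close. It gives the time, the measured TCP pose, the force and the opening at its end, in the units of the state.
- bot.read_state(): the state, without advancing time (a new reading comes with each control period).
- read_camera(name): name is "scene" or "top"; returns a dict with "pixels" (480x640x3 uint8, red, green, blue), "range_z" (480x640 float32, m along the optical axis (not along the pixel's ray), 0 where there is no reading), "intrinsics" (3x3 intrinsics, pixels), "dist_coeffs" ([k1, k2, p1, p2, k3] as OpenCV has them; the pictures are not rectified), "camera_from_world" (4x4, takes a point from world to camera coordinates). Camera axes: x right, y up, looking along -z (the intrinsics and any distortion apply to the point x, -y, -z); pixel columns grow to the right and rows downward; lengths in m; the calibration is good to about 2 mm. A picture is of the moment at which its call begins.
- bot.finish_job(): hands the job in, once; it reports no verdict.
The state is a dict: "time": time; "q": joint angles; "joint_vel": joint speeds; "joint_torque": joint torques, N m; "tool_pos": TCP position; "tcp_rot": TCP orientation; "wrist_force": force on the tool from outside, world axes, zero at the start; "torque": the same for the moment, N m; "width": opening from 0.0 (shut) to 1.0 (fully open).
Only numpy, scipy, OpenCV 4.12 (cv2) and the standard library are available. Lean on these libraries where they do the work, as an engineer would, in place of code of your own. Each camera call takes 0.05 s, during which the arm holds its last target.

### The job

Lay the four loose hand tools on the front of the table (seam ripper, stitching chisel, black and red screwdriver) on the dark wooden tool board in order of length, one on each cork strip: the shortest on the end strip beside the brass knob, the longest on the end strip farthest from it. Each tool lies lengthwise along its strip and centred on it, either way round, and is let go.

Things in the scene. Friction and masses are not known exactly. Their poses are not given: they have to be found in the camera images.
- stubby_tool: shortest tool: seam ripper with a purple faceted handle and a short flat grey blade, 77 mm long, 18 mm wide, 19 mm high as it lies. Origin: centre of its underside (middle of its length); handle along +y, blade tip at y = -39 mm. The handle runs from y = -2 to +39 mm; grip it across (along x) at about y = +18 mm, near the centre of mass. It lies on the table (z = 0) or on the fixed, 2 mm thick tan leather piece (top z = 2 mm), or half on each
- stitch_chisel: second shortest: all-steel stitching chisel (pricking iron), 116 mm long, square shank 12 x 12 mm with a 30 mm wide, toothed flat head. Origin: centre of its underside (middle of its length); it lies along its own x, head at the +x end (x = 27 to 58 mm), plain shank from x = -58 to +27 mm; grip the shank across (along y) at about x = 0. It lies on the table (z = 0) or on the fixed, 2 mm thick tan leather piece (top z = 2 mm), or half on each
- screwdriver_black: second longest: screwdriver with black faceted handle and thin steel blade, 152 mm long, 24 mm wide, 25 mm high as it lies. Origin: centre of its underside (middle of its length); handle along +y from y = +5 to +76 mm, blade tip at y = -76 mm; grip the handle across (along x) at about y = +38 mm, near the centre of mass. It lies on the table (z = 0) or on the fixed, 2 mm thick tan leather piece (top z = 2 mm), or half on each
- screwdriver_red: longest: screwdriver with red faceted handle and thin steel blade, 192 mm long, 26 mm wide, 27 mm high as it lies. Origin: centre of its underside (middle of its length); handle along +y from y = +10 to +96 mm, blade tip at y = -96 mm; grip the handle across (along x) at about y = +48 mm, near the centre of mass. It lies on the table (z = 0) or on the fixed, 2 mm thick tan leather piece (top z = 2 mm), or half on each
- strip_1: cork strip, 188 x 34 mm, standing 2 mm proud of the dark wooden tool board (board 200 x 276 mm, 10 mm thick, fixed to the table). Origin: centre of the strip's upper face, 12 mm above the table; x along the strip, away from the robot; z up. The four strips lie side by side, parallel, 58 mm apart, strip_1 at the robot's left (+y) end of the board to strip_4 at its right end. This is the leftmost strip
- strip_2: cork strip, 188 x 34 mm, standing 2 mm proud of the dark wooden tool board (board 200 x 276 mm, 10 mm thick, fixed to the table). Origin: centre of the strip's upper face, 12 mm above the table; x along the strip, away from the robot; z up. The four strips lie side by side, parallel, 58 mm apart, strip_1 at the robot's left (+y) end of the board to strip_4 at its right end. This is the second strip from the left
- strip_3: cork strip, 188 x 34 mm, standing 2 mm proud of the dark wooden tool board (board 200 x 276 mm, 10 mm thick, fixed to the table). Origin: centre of the strip's upper face, 12 mm above the table; x along the strip, away from the robot; z up. The four strips lie side by side, parallel, 58 mm apart, strip_1 at the robot's left (+y) end of the board to strip_4 at its right end. This is the third strip from the left
- strip_4: cork strip, 188 x 34 mm, standing 2 mm proud of the dark wooden tool board (board 200 x 276 mm, 10 mm thick, fixed to the table). Origin: centre of the strip's upper face, 12 mm above the table; x along the strip, away from the robot; z up. The four strips lie side by side, parallel, 58 mm apart, strip_1 at the robot's left (+y) end of the board to strip_4 at its right end. This is the rightmost strip
- knob: upright brass knob, 22 mm across, 28 mm high, fixed on one far corner of the tool board, beside strip_1 or beside strip_4 (the other far corner has only a small flat steel screw head, 10 mm across). Origin: centre of its foot, 10 mm above the table; 88 mm towards the far edge from the board's middle and 39 mm outside the middle line of the end strip beside it

How it is judged:
At the end, for the whole second after the job is handed in: From the knob end: seam ripper, stitching chisel, black, red screwdriver, one per strip; each origin within 14 mm across, 30 mm along and 10 mm in height of its strip's centre, long axis within 12 degrees of the strip's, either way round; all released and at rest (((horizontal distance between knob and strip_1 below 0.15 m and (x of stubby_tool in the frame of strip_1 between -0.03 and 0.03 m and y of stubby_tool in the frame of strip_1 between -0.014 and 0.014 m and z of stubby_tool in the frame of strip_1 between -0.01 and 0.01 m and angle between the y axis of stubby_tool and the x axis of strip_1, either way round below 0.21 rad) and (x of stitch_chisel in the frame of strip_2 between -0.03 and 0.03 m and y of stitch_chisel in the frame of strip_2 between -0.014 and 0.014 m and z of stitch_chisel in the frame of strip_2 between -0.01 and 0.01 m and angle between the x axis of stitch_chisel and the x axis of strip_2, either way round below 0.21 rad) and (x of screwdriver_black in the frame of strip_3 between -0.03 and 0.03 m and y of screwdriver_black in the frame of strip_3 between -0.014 and 0.014 m and z of screwdriver_black in the frame of strip_3 between -0.01 and 0.01 m and angle between the y axis of screwdriver_black and the x axis of strip_3, either way round below 0.21 rad) and (x of screwdriver_red in the frame of strip_4 between -0.03 and 0.03 m and y of screwdriver_red in the frame of strip_4 between -0.014 and 0.014 m and z of screwdriver_red in the frame of strip_4 between -0.01 and 0.01 m and angle between the y axis of screwdriver_red and the x axis of strip_4, either way round below 0.21 rad)) or (horizontal distance between knob and strip_4 below 0.15 m and (x of stubby_tool in the frame of strip_4 between -0.03 and 0.03 m and y of stubby_tool in the frame of strip_4 between -0.014 and 0.014 m and z of stubby_tool in the frame of strip_4 between -0.01 and 0.01 m and angle between the y axis of stubby_tool and the x axis of strip_4, either way round below 0.21 rad) and (x of stitch_chisel in the frame of strip_3 between -0.03 and 0.03 m and y of stitch_chisel in the frame of strip_3 between -0.014 and 0.014 m and z of stitch_chisel in the frame of strip_3 between -0.01 and 0.01 m and angle between the x axis of stitch_chisel and the x axis of strip_3, either way round below 0.21 rad) and (x of screwdriver_black in the frame of strip_2 between -0.03 and 0.03 m and y of screwdriver_black in the frame of strip_2 between -0.014 and 0.014 m and z of screwdriver_black in the frame of strip_2 between -0.01 and 0.01 m and angle between the y axis of screwdriver_black and the x axis of strip_2, either way round below 0.21 rad) and (x of screwdriver_red in the frame of strip_1 between -0.03 and 0.03 m and y of screwdriver_red in the frame of strip_1 between -0.014 and 0.014 m and z of screwdriver_red in the frame of strip_1 between -0.01 and 0.01 m and angle between the y axis of screwdriver_red and the x axis of strip_1, either way round below 0.21 rad))) and linear speed of each of stubby_tool, stitch_chisel, screwdriver_black, screwdriver_red below 0.02 m/s); the robot touches nothing.
It also fails if it takes over 112 s, if anything falls off the work surface, if the arm or the gripper's body presses on something with over 40 N, if the wrist force passes 120 N, or if a joint passes its speed limit or range.

## Working session

There is one attempt and no reset: what is moved stays moved. The work goes in short steps, Python scripts to look and compute and a tool call to move; the robot and the scene stay as the last step left them, time stands still between calls to the robot, and variables do not carry over. Pictures are saved under pics/ and viewed, and the job is handed in when it is done.

Besides the shell and the picture viewer there is one more tool, called after "Request:" in YAML: its name, and indented under it one key for each argument. arm_command: Moves the arm, as the interface text tells. Its arguments: {"type":"object","properties":{"rows":{"type":"array","items":{"type":"object","properties":{"delta_rot":{"type":"array","items":{"type":"number"}},"xyz":{"type":"array","items":{"type":"number"}},"gripper":{"type":"number"}}}},"force":{"type":"number"}},"required":["rows"]}

```bash
mkdir -p pics; ls; cat > h.py <<'E'
import numpy as np, cv2
from workcell import bot, read_camera
def snap(name,fn):
    c=read_camera(name); cv2.imwrite(fn,c["pixels"][:,:,::-1]); np.savez(fn.replace('.png','.npz'),**{k:np.array(v) for k,v in c.items()}); return c
def load(fn): return dict(np.load(fn.replace('.png','.npz')))
def px2w(c,uv,z):
    K=c["intrinsics"];d=c["dist_coeffs"];T=c["camera_from_world"]
    n=cv2.undistortPoints(np.array(uv,float).reshape(-1,1,2),K,d).reshape(-1,2)
    R=T[:3,:3];o=-R.T@T[:3,3]
    out=[]
    zz=np.broadcast_to(z,(len(n),))
    for (a,b),h in zip(n,zz):
        r=R.T@np.array([a,-b,-1]); out.append(o+r*(h-o[2])/r[2])
    return np.array(out)
def cloud(c):
    K=c["intrinsics"];d=c["dist_coeffs"];T=c["camera_from_world"]
    H,W=c["range_z"].shape
    u,v=np.meshgrid(np.arange(W),np.arange(H))
    n=cv2.undistortPoints(np.stack([u,v],-1).reshape(-1,1,2).astype(float),K,d).reshape(H,W,2)
    z=c["range_z"]; P=np.stack([n[...,0]*z,-n[...,1]*z,-z],-1)
    R=T[:3,:3]
    return (P-T[:3,3])@R
E
python3 - <<'E'
from h import *
for n in("top","scene"):
    c=snap(n,f"pics/{n}0.png"); T=c["camera_from_world"]; print(n,-T[:3,:3].T@T[:3,3],c["intrinsics"][0,0],c["dist_coeffs"])
print(bot.read_state(),bot.grip_point_offset)
E
```

```text
pics
top [0.41387092 0.04230659 0.95040055] 435.89756681758297 [-0.03023884  0.          0.          0.          0.        ]
scene [0.13566385 0.61863521 0.79766604] 521.0881691821794 [-0.02386795  0.          0.          0.          0.        ]
{'time': 0.1, 'q': array([-1.28490137e+00,  2.64677513e-01,  1.60524843e+00,  3.83382737e-05,
        1.27370125e+00, -3.69355884e-02]), 'joint_vel': array([-0.00047165, -0.00138309, -0.00476985,  0.00059507, -0.00027951,
       -0.00119585]), 'joint_torque': array([-1.74173697e-04, -5.16707575e+01, -3.68590522e+01, -8.16593888e-05,
        6.32010560e-03, -3.95076381e-05]), 'tool_pos': array([ 0.21394524, -0.63949653,  0.23008079]), 'tcp_rot': array([-2.54853589e+00,  1.83481222e+00,  2.48655091e-03]), 'wrist_force': array([-0.41329857,  0.22909206,  0.87938802]), 'torque': array([-0.02988617, -0.0019377 ,  0.02628377]), 'width': 1.0017110865241992} 0.0187
```

```bash
sleep 1
```

```text
(no output)
```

View pics/top0.png

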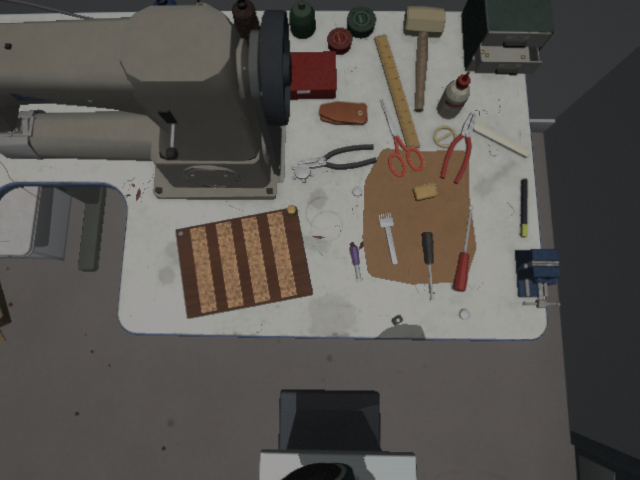

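View pics/scene0.png

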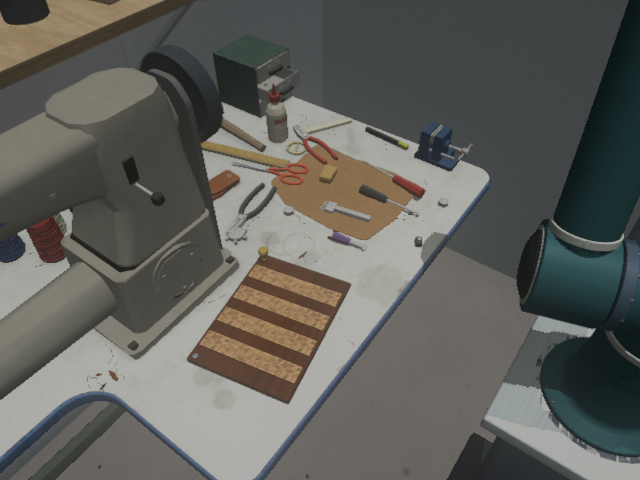

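```bash
python3 - <<'E'
from h import *
c=load("pics/top0.png"); im=c["pixels"][:,:,::-1]
cv2.imwrite("pics/c1.png",cv2.resize(im[190:310,340:490],None,fx=5,fy=5,interpolation=cv2.INTER_CUBIC))
cv2.imwrite("pics/c2.png",cv2.resize(im[195:325,165:325],None,fx=4.5,fy=4.5,interpolation=cv2.INTER_CUBIC))
E
```

```text
(no output)
```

View pics/c1.png

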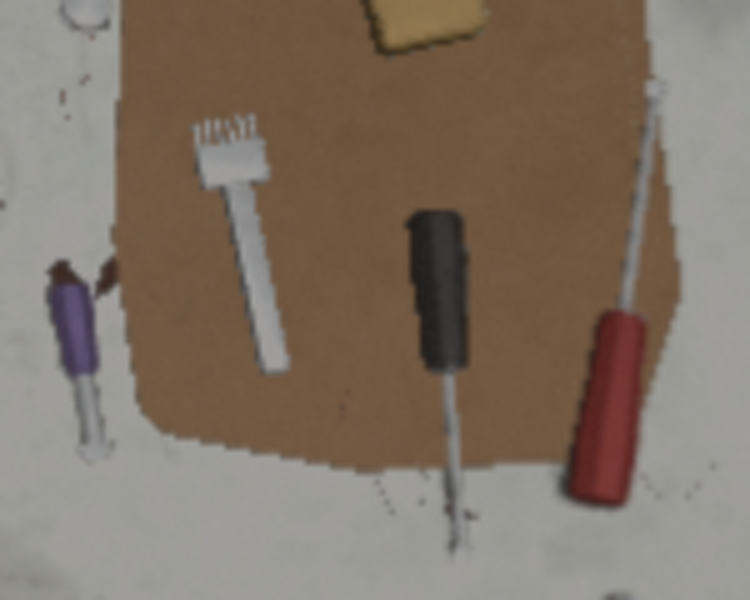

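View pics/c2.png

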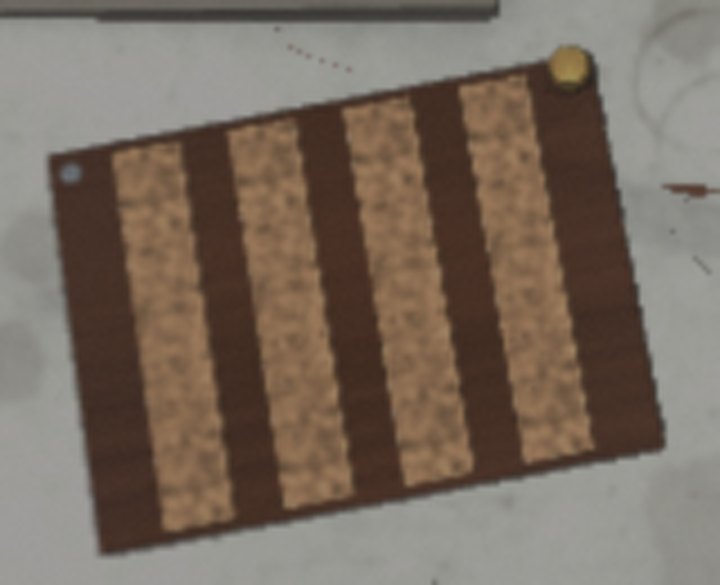

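```bash
python3 - <<'E'
from h import *
c=load("pics/top0.png")
def w(pts,o,s,z):
    return px2w(c,[((a+.5)/s-.5+o[0],(b+.5)/s-.5+o[1]) for a,b in pts],z)
S={1:[(113,155),(182,143),(233,515),(164,530)],2:[(228,130),(297,119),(352,495),(285,509)],3:[(343,108),(410,97),(472,471),(404,487)],4:[(459,87),(526,76),(594,449),(525,463)]}
for k,p in S.items():
    q=w(p,(165,195),4.5,.012); d=(q[0]+q[1]-q[2]-q[3])/2; e=q[1]-q[0]
    print(k,q.mean(0).round(4),np.linalg.norm(d).round(4),np.degrees(np.arctan2(d[1],d[0])).round(2), np.linalg.norm(e).round(4))
# corners board
q=w([(50,155),(101,553),(663,447)],(165,195),4.5,.010);print(q.round(4),np.linalg.norm(q[1]-q[0]),np.linalg.norm(q[2]-q[1]))
T={'stub':[(68,283),(95,457),.010],'chis':[(224,118),(274,372),.012],'black':[(437,211),(459,555),.014],'red':[(598,503),(655,82),.014]}
for k,(a,b,z) in T.items():
    q=w([a,b],(340,190),5,z);d=q[0]-q[1];print(k,q.mean(0).round(4),np.linalg.norm(d).round(4),'handle/head dir',np.degrees(np.arctan2(d[1],d[0])).round(1))
# handle axes
A={'stub':[(68,284),(86,374)],'black':[(437,212),(447,370)],'red':[(600,504),(624,312)]}
for k,(a,b) in A.items():
    q=w([a,b],(340,190),5,.015);d=q[0]-q[1];print(k,q.round(4).tolist(),np.degrees(np.arctan2(d[1],d[0])).round(1))
P=cloud(c)
def med(u,v): return P[v-2:v+3,u-2:u+3].reshape(-1,3).mean(0).round(4)
for u,v in[(200,270),(250,260),(428,240),(462,270),(390,240),(354,255),(417,260)]: print(u,v,med(u,v))
for u,v in[(263,100),(200,100),(180,60),(220,160),(290,210),(160,185)]: print('obst',u,v,med(u,v))
E
```

```text
1 [0.5242 0.2952 0.012 ] 0.1848 11.32 0.0346
2 [0.5361 0.2385 0.012 ] 0.1872 11.31 0.0345
3 [0.5479 0.1822 0.012 ] 0.1873 11.49 0.0335
4 [0.5594 0.1249 0.012 ] 0.187 11.67 0.0335
[[0.6117 0.3624 0.01  ]
 [0.4185 0.3235 0.01  ]
 [0.473  0.0569 0.01  ]] 0.19706434517110683 0.2721399814218875
stub [ 0.5402 -0.0374  0.01  ] 0.0768 handle/head dir 8.6
chis [ 0.5963 -0.1105  0.012 ] 0.1146 handle/head dir 9.9
black [ 0.5369 -0.1949  0.014 ] 0.1492 handle/head dir 1.7
red [ 0.5781 -0.2742  0.014 ] 0.1891 handle/head dir 169.6
stub [[0.5768, -0.0313, 0.015], [0.5375, -0.039, 0.015]] 11.0
black [[0.6108, -0.1925, 0.015], [0.5413, -0.1944, 0.015]] 1.6
red [[0.4846, -0.2576, 0.015], [0.5676, -0.2719, 0.015]] 170.2
200 270 [0.5208 0.3014 0.0119]
250 260 [0.5443 0.1929 0.0122]
428 240 [ 0.584  -0.1821  0.0626]
462 270 [ 0.5272 -0.2615  0.025 ]
390 240 [ 0.5922 -0.1116  0.014 ]
354 255 [ 0.5578 -0.0329  0.0161]
417 260 [ 0.5507 -0.1718  0.0019]
obst 263 100 [0.7311 0.1274 0.3665]
obst 200 100 [0.7328 0.2213 0.363 ]
obst 180 60 [0.7659 0.2382 0.4135]
obst 220 160 [0.718  0.2363 0.1575]
obst 290 210 [0.6512 0.1068 0.0367]
obst 160 185 [0.7117 0.4041 0.0164]
```

```bash
cat > plan.py <<'E'
# usage: plan.py yawdeg x y z : tool x axis world yaw
import sys
from h import *
from scipy.spatial.transform import Rotation as R
s=bot.read_state()
yaw,x,y,z=map(float,sys.argv[1:5])
C=R.from_rotvec(s["tcp_rot"]); X=np.array([np.cos(np.radians(yaw)),np.sin(np.radians(yaw)),0]);Z=np.array([0,0,-1.]);
M=R.from_matrix(np.stack([X,np.cross(Z,X),Z],1))
d=np.array([x,y,z])-s["tool_pos"]
print('t',s["time"],'q',s["q"].round(2),'pos',s["tool_pos"].round(4),'w',round(s["width"]*.0854,4),'F',s["wrist_force"].round(1))
print('turn',(C.inv()*M).as_rotvec().round(4),'shift now',C.inv().apply(d).round(4),'shift after turn',M.inv().apply(d).round(4))
E
python3 plan.py -100 0.531 -0.265 0.10
```

```text
t 0.1 q [-1.28  0.26  1.61  0.    1.27 -0.04] pos [ 0.2139 -0.6395  0.2301] w 0.0855 F [-0.4  0.2  0.9]
turn [4.000e-04 2.000e-03 4.974e-01] shift now [-0.2543 -0.4195  0.1306] shift after turn [-0.4239 -0.2472  0.1301]
```

Request:
arm_command:
  rows:
    - {"delta_rot":[0,0,0.125],"xyz":[0,0,0],"gripper":0.055}
    - {"delta_rot":[0,0,0.125],"xyz":[0,0,0],"gripper":0.055}
    - {"delta_rot":[0,0,0.125],"xyz":[0,0,0],"gripper":0.055}
    - {"delta_rot":[0,0,0.122],"xyz":[0,0,0],"gripper":0.055}
  force: 60

```text
time: 0.5
tool_pos: [0.214, -0.6397, 0.2305]
tcp_rot: [-2.013, 2.411, 0.002]
wrist_force: [-0.6, 0.1, -0.4]
width: 0.642
```

Request:
arm_command:
  rows:
    - {"delta_rot":[0,0,0],"xyz":[-0.0353,-0.0206,0.0],"gripper":0.055}
    - {"delta_rot":[0,0,0],"xyz":[-0.0353,-0.0206,0.0],"gripper":0.055}
    - {"delta_rot":[0,0,0],"xyz":[-0.0353,-0.0206,0.0],"gripper":0.055}
    - {"delta_rot":[0,0,0],"xyz":[-0.0353,-0.0206,0.0],"gripper":0.055}
    - {"delta_rot":[0,0,0],"xyz":[-0.0353,-0.0206,0.01],"gripper":0.055}
    - {"delta_rot":[0,0,0],"xyz":[-0.0353,-0.0206,0.01],"gripper":0.055}
    - {"delta_rot":[0,0,0],"xyz":[-0.0353,-0.0206,0.01],"gripper":0.055}
    - {"delta_rot":[0,0,0],"xyz":[-0.0353,-0.0206,0.02],"gripper":0.055}
    - {"delta_rot":[0,0,0],"xyz":[-0.0353,-0.0206,0.02],"gripper":0.055}
    - {"delta_rot":[0,0,0],"xyz":[-0.0353,-0.0206,0.02],"gripper":0.055}
    - {"delta_rot":[0,0,0],"xyz":[-0.0353,-0.0206,0.02],"gripper":0.055}
    - {"delta_rot":[0,0,0],"xyz":[-0.0353,-0.0206,0.02],"gripper":0.055}

```text
time: 1.7
tool_pos: [0.5315, -0.2642, 0.1002]
tcp_rot: [2.02, -2.406, -0.001]
wrist_force: [0.6, -0.6, -0.0]
width: 0.647
```

```bash
python3 plan.py -100 0.531 -0.265 0.05; python3 -c "
from h import *
c=snap('top','pics/t1.png'); cv2.imwrite('pics/c3.png',cv2.resize(c['pixels'][150:330,380:520,::-1],None,fx=4,fy=3.3))"
```

```text
t 1.7 q [-0.5   0.23  1.91 -0.    1.01  1.24] pos [ 0.5315 -0.2642  0.1002] w 0.0552 F [ 0.6 -0.6 -0. ]
turn [0.0005 0.0001 0.0003] shift now [0.0009 0.0004 0.0502] shift after turn [0.0009 0.0004 0.0502]
```

View pics/c3.png

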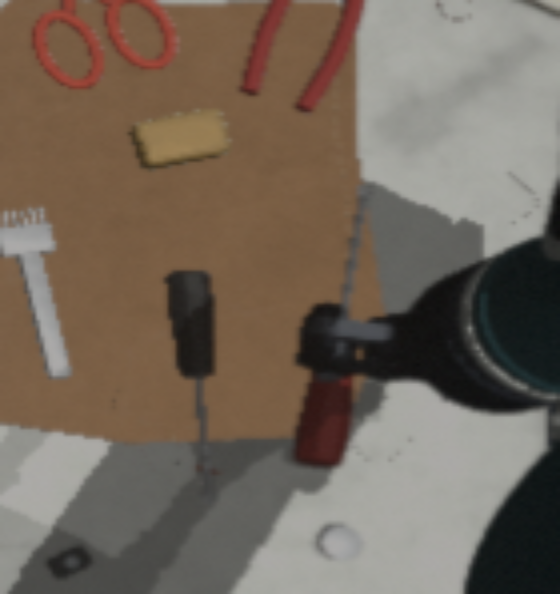

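The gripper sits above the red handle, in line with it, and its image (crop ~(325,340)) is shifted up by perspective. I'll descend and close.

Request:
arm_command:
  rows:
    - {"delta_rot":[0,0,0],"xyz":[0.001,0,0.025],"gripper":0.055}
    - {"delta_rot":[0,0,0],"xyz":[0,0,0.025],"gripper":0.055}
    - {"delta_rot":[0,0,0],"xyz":[0,0,0.02],"gripper":0.055}
    - {"delta_rot":[0,0,0],"xyz":[0,0,0.015],"gripper":0.055}
    - {"delta_rot":[0,0,0],"xyz":[0,0,0.009],"gripper":0.055}
    - {"delta_rot":[0,0,0],"xyz":[0,0,0],"gripper":0.01}
    - {"delta_rot":[0,0,0],"xyz":[0,0,0],"gripper":0.01}
    - {"delta_rot":[0,0,0],"xyz":[0,0,0],"gripper":0.01}
    - {"delta_rot":[0,0,0],"xyz":[0,0,0],"gripper":0.01}
    - {"delta_rot":[0,0,0],"xyz":[0,0,0],"gripper":0.01}
    - {"delta_rot":[0,0,0],"xyz":[0,0,0],"gripper":0.01}

```text
time: 2.85
tool_pos: [0.5316, -0.2673, 0.0083]
tcp_rot: [-2.019, 2.406, -0.003]
wrist_force: [-0.0, -0.4, 2.5]
width: 0.259
```

```bash
python3 plan.py -100 0.531 -0.265 0.12
```

```text
t 2.85 q [-0.51  0.34  1.96 -0.    0.84  1.24] pos [ 0.5316 -0.2673  0.0083] w 0.0221 F [-0.  -0.4  2.5]
turn [-0.0018 -0.0007  0.0004] shift now [-0.0021  0.0008 -0.1117] shift after turn [-0.0021  0.001  -0.1117]
```

Request:
arm_command:
  rows:
    - {"delta_rot":[0,0,0],"xyz":[0,0,-0.01],"gripper":0.01}
    - {"delta_rot":[0,0,0],"xyz":[0,0,-0.02],"gripper":0.01}
    - {"delta_rot":[0,0,0],"xyz":[0,0,-0.03],"gripper":0.01}
    - {"delta_rot":[0,0,0],"xyz":[0,0,-0.03],"gripper":0.01}
    - {"delta_rot":[0,0,0],"xyz":[0,0,-0.02],"gripper":0.01}
    - {"delta_rot":[0,0,-0.075],"xyz":[0,0,0],"gripper":0.01}
    - {"delta_rot":[0,0,-0.075],"xyz":[0,0,0],"gripper":0.01}
    - {"delta_rot":[0,0,-0.075],"xyz":[0,0,0],"gripper":0.01}
    - {"delta_rot":[0,0,-0.075],"xyz":[0,0,0],"gripper":0.01}
    - {"delta_rot":[0,0,-0.075],"xyz":[0,0,0],"gripper":0.01}

```text
time: 3.85
tool_pos: [0.5306, -0.2665, 0.1176]
tcp_rot: [-2.436, 1.984, 0.001]
wrist_force: [1.0, 0.2, -1.3]
width: 0.261
```

```bash
python3 plan.py -78.6 0.478 0.286 0.12
```

```text
t 3.85 q [-0.51  0.21  1.89  0.    1.04  0.86] pos [ 0.5306 -0.2665  0.1176] w 0.0223 F [ 1.   0.2 -1.3]
turn [0.0002 0.0003 0.005 ] shift now [-0.5517 -0.0604 -0.0022] shift after turn [-0.552  -0.0577 -0.0024]
```

Request:
arm_command:
  rows:
    - {"delta_rot":[0,0,0.005],"xyz":[-0.02,-0.002,0],"gripper":0.01}
    - {"delta_rot":[0,0,0],"xyz":[-0.035,-0.0037,0],"gripper":0.01}
    - {"delta_rot":[0,0,0],"xyz":[-0.035,-0.0037,0],"gripper":0.01}
    - {"delta_rot":[0,0,0],"xyz":[-0.035,-0.0037,0],"gripper":0.01}
    - {"delta_rot":[0,0,0],"xyz":[-0.035,-0.0037,0],"gripper":0.01}
    - {"delta_rot":[0,0,0],"xyz":[-0.035,-0.0037,0],"gripper":0.01}
    - {"delta_rot":[0,0,0],"xyz":[-0.035,-0.0037,0],"gripper":0.01}
    - {"delta_rot":[0,0,0],"xyz":[-0.035,-0.0037,0],"gripper":0.01}
    - {"delta_rot":[0,0,0],"xyz":[-0.035,-0.0037,0],"gripper":0.01}
    - {"delta_rot":[0,0,0],"xyz":[-0.035,-0.0037,0],"gripper":0.01}
    - {"delta_rot":[0,0,0],"xyz":[-0.035,-0.0037,0],"gripper":0.01}
    - {"delta_rot":[0,0,0],"xyz":[-0.035,-0.0037,0],"gripper":0.01}

```text
time: 5.05
tool_pos: [0.4932, 0.1402, 0.1177]
tcp_rot: [-2.428, 1.994, -0.0]
wrist_force: [0.7, 0.8, -1.3]
width: 0.255
```

Request:
arm_command:
  rows:
    - {"delta_rot":[0,0,0],"xyz":[-0.035,-0.0037,0],"gripper":0.01}
    - {"delta_rot":[0,0,0],"xyz":[-0.035,-0.0037,0],"gripper":0.01}
    - {"delta_rot":[0,0,0],"xyz":[-0.035,-0.0037,0],"gripper":0.01}
    - {"delta_rot":[0,0,0],"xyz":[-0.025,-0.0025,0],"gripper":0.01}
    - {"delta_rot":[0,0,0],"xyz":[-0.017,-0.0017,0],"gripper":0.01}
    - {"delta_rot":[0,0,0],"xyz":[0,0,0],"gripper":0.01}
    - {"delta_rot":[0,0,0],"xyz":[0,0,0],"gripper":0.01}

```text
time: 5.75
tool_pos: [0.48, 0.2856, 0.1172]
tcp_rot: [2.428, -1.992, 0.0]
wrist_force: [-0.3, -0.0, -0.5]
width: 0.26
```

```bash
python3 plan.py -78.6 0.478 0.286 0.0195; python3 -c "
from h import *
c=snap('top','pics/t2.png'); c=snap('scene','pics/s2.png'); "
```

```text
t 5.75 q [ 0.49  0.15  1.97 -0.    1.03  1.87] pos [0.48   0.2856 0.1172] w 0.0222 F [-0.3 -0.  -0.5]
turn [ 0.0006 -0.0008 -0.0023] shift now [-0.0009  0.0018  0.0977] shift after turn [-0.0008  0.0018  0.0977]
```

View pics/t2.png

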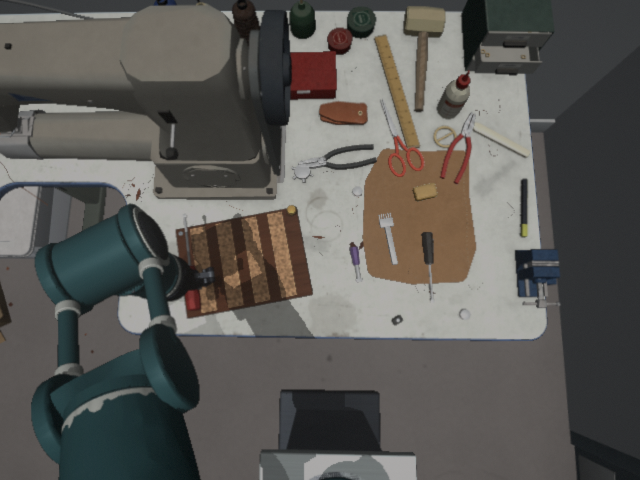

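View pics/s2.png

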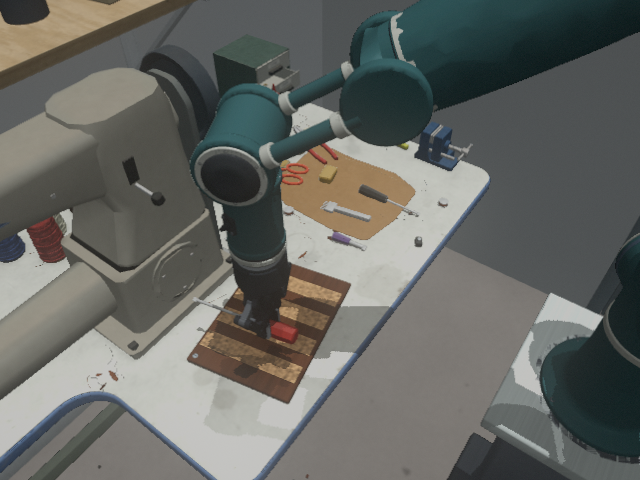

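Red is held level above strip 1 (top image: handle at ~(192,298), tip ~(186,222)). Next I lower it and release.

Request:
arm_command:
  rows:
    - {"delta_rot":[0,0,0],"xyz":[-0.001,0.002,0.03],"gripper":0.01}
    - {"delta_rot":[0,0,0],"xyz":[0,0,0.03],"gripper":0.01}
    - {"delta_rot":[0,0,0],"xyz":[0,0,0.02],"gripper":0.01}
    - {"delta_rot":[0,0,0],"xyz":[0,0,0.01],"gripper":0.01}
    - {"delta_rot":[0,0,0],"xyz":[0,0,0.006],"gripper":0.01}
    - {"delta_rot":[0,0,0],"xyz":[0,0,0.001],"gripper":0.01}
    - {"delta_rot":[0,0,0],"xyz":[0,0,0],"gripper":0.01}

```text
time: 6.55
tool_pos: [0.479, 0.2867, 0.0212]
tcp_rot: [-2.426, 1.993, -0.001]
wrist_force: [0.7, 0.9, -0.9]
width: 0.262
```

```bash
python3 plan.py -78.6 0.478 0.286 0.0185
```

```text
t 6.55 q [ 0.49  0.27  2.03 -0.    0.84  1.87] pos [0.479  0.2867 0.0212] w 0.0223 F [ 0.7  0.9 -0.9]
turn [-0.0015  0.0004 -0.0036] shift now [0.0005 0.0011 0.0027] shift after turn [0.0005 0.0011 0.0027]
```

Request:
arm_command:
  rows:
    - {"delta_rot":[0,0,0],"xyz":[0,0,0.0015],"gripper":0.01}
    - {"delta_rot":[0,0,0],"xyz":[0,0,0.001],"gripper":0.01}
    - {"delta_rot":[0,0,0],"xyz":[0,0,0],"gripper":0.03}
    - {"delta_rot":[0,0,0],"xyz":[0,0,0],"gripper":0.046}
    - {"delta_rot":[0,0,0],"xyz":[0,0,0],"gripper":0.046}
    - {"delta_rot":[0,0,0],"xyz":[0,0,0],"gripper":0.046}
    - {"delta_rot":[0,0,0],"xyz":[0,0,-0.01],"gripper":0.046}
    - {"delta_rot":[0,0,0],"xyz":[0,0,-0.02],"gripper":0.046}
    - {"delta_rot":[0,0,0],"xyz":[0,0,-0.03],"gripper":0.046}
    - {"delta_rot":[0,0,0],"xyz":[0,0,-0.03],"gripper":0.046}
    - {"delta_rot":[0,0,0],"xyz":[0,0,-0.01],"gripper":0.046}

```text
time: 7.65
tool_pos: [0.4805, 0.2879, 0.1222]
tcp_rot: [-2.423, 1.99, -0.004]
wrist_force: [1.7, 0.1, 0.2]
width: 0.537
```

```bash
python3 plan.py -88.3 0.575 -0.194 0.12
```

```text
t 7.65 q [0.5  0.14 1.97 0.   1.03 1.87] pos [0.4805 0.2879 0.1222] w 0.0459 F [1.7 0.1 0.2]
turn [-0.0064  0.0026  0.1662] shift now [0.4911 0.0011 0.0012] shift after turn [ 0.4845 -0.0802  0.0022]
```

Request:
arm_command:
  rows:
    - {"delta_rot":[-0.003,0.001,0.083],"xyz":[0,0,0],"gripper":0.05}
    - {"delta_rot":[-0.003,0.001,0.083],"xyz":[0,0,0],"gripper":0.05}
    - {"delta_rot":[0,0,0],"xyz":[0.035,-0.0057,0],"gripper":0.05}
    - {"delta_rot":[0,0,0],"xyz":[0.035,-0.0057,0],"gripper":0.05}
    - {"delta_rot":[0,0,0],"xyz":[0.035,-0.0057,0],"gripper":0.05}
    - {"delta_rot":[0,0,0],"xyz":[0.035,-0.0057,0],"gripper":0.05}
    - {"delta_rot":[0,0,0],"xyz":[0.035,-0.0057,0],"gripper":0.05}
    - {"delta_rot":[0,0,0],"xyz":[0.035,-0.0057,0],"gripper":0.05}
    - {"delta_rot":[0,0,0],"xyz":[0.035,-0.0057,0],"gripper":0.05}
    - {"delta_rot":[0,0,0],"xyz":[0.035,-0.0057,0],"gripper":0.05}
    - {"delta_rot":[0,0,0],"xyz":[0.035,-0.0057,0],"gripper":0.05}
    - {"delta_rot":[0,0,0],"xyz":[0.035,-0.0057,0],"gripper":0.05}

```text
time: 8.85
tool_pos: [0.5452, -0.063, 0.118]
tcp_rot: [2.25, -2.184, -0.004]
wrist_force: [0.1, 0.1, -0.1]
width: 0.582
```

Request:
arm_command:
  rows:
    - {"delta_rot":[0,0,0],"xyz":[0.035,-0.0057,0],"gripper":0.05}
    - {"delta_rot":[0,0,0],"xyz":[0.035,-0.0057,0],"gripper":0.05}
    - {"delta_rot":[0,0,0],"xyz":[0.035,-0.0057,0],"gripper":0.05}
    - {"delta_rot":[0,0,0],"xyz":[0.03,-0.0055,0],"gripper":0.05}
    - {"delta_rot":[0,0,0],"xyz":[0,0,0],"gripper":0.05}
    - {"delta_rot":[0,0,0],"xyz":[0,0,0],"gripper":0.05}

```text
time: 9.45
tool_pos: [0.5716, -0.1962, 0.1179]
tcp_rot: [2.248, -2.186, -0.006]
wrist_force: [-0.4, 0.3, -0.7]
width: 0.585
```

```bash
python3 plan.py -88.3 0.575 -0.194 0.006;  python3 -c "
from h import *
c=snap('top','pics/t3.png'); im=c['pixels'][:,:,::-1];cv2.imwrite('pics/c4.png',np.hstack([cv2.resize(im[195:325,165:325],None,fx=3.5,fy=3.5,interpolation=2),cv2.resize(im[195:325,400:470],None,fx=3.5,fy=3.5,interpolation=2)]))"
```

```text
t 9.45 q [-0.37  0.23  1.87 -0.    1.05  1.18] pos [ 0.5716 -0.1962  0.1179] w 0.05 F [-0.4  0.3 -0.7]
turn [ 0.0069 -0.0016 -0.0016] shift now [-0.0023 -0.0043  0.1119] shift after turn [-0.0021 -0.0035  0.1119]
```

View pics/c4.png

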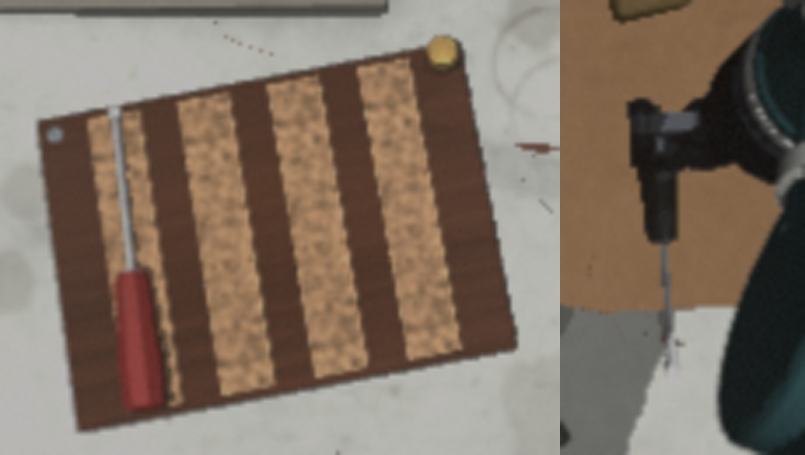

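Red lies along strip 1 (crop tip ~(114,113), handle end ~(145,408)); the apparent offset to the left is about the size of the height parallax. Picking black next.

Request:
arm_command:
  rows:
    - {"delta_rot":[0.007,-0.0016,-0.0016],"xyz":[-0.002,-0.0035,0.02],"gripper":0.05}
    - {"delta_rot":[0,0,0],"xyz":[0,0,0.03],"gripper":0.05}
    - {"delta_rot":[0,0,0],"xyz":[0,0,0.03],"gripper":0.05}
    - {"delta_rot":[0,0,0],"xyz":[0,0,0.02],"gripper":0.05}
    - {"delta_rot":[0,0,0],"xyz":[0,0,0.01],"gripper":0.05}
    - {"delta_rot":[0,0,0],"xyz":[0,0,0.001],"gripper":0.05}
    - {"delta_rot":[0,0,0],"xyz":[0,0,0],"gripper":0.01}
    - {"delta_rot":[0,0,0],"xyz":[0,0,0],"gripper":0.01}
    - {"delta_rot":[0,0,0],"xyz":[0,0,0],"gripper":0.01}
    - {"delta_rot":[0,0,0],"xyz":[0,0,0],"gripper":0.01}
    - {"delta_rot":[0,0,0],"xyz":[0,0,0],"gripper":0.01}
    - {"delta_rot":[0,0,0],"xyz":[0,0,0],"gripper":0.01}

```text
time: 10.7
tool_pos: [0.577, -0.1942, 0.0093]
tcp_rot: [-2.254, 2.185, -0.006]
wrist_force: [1.0, 1.8, 6.5]
width: 0.239
```

```bash
python3 plan.py -78.6 0.573 0.246 0.12
```

```text
t 10.7 q [-0.37  0.36  1.93  0.    0.85  1.17] pos [ 0.577  -0.1942  0.0093] w 0.0204 F [1.  1.8 6.5]
turn [-0.004  -0.002  -0.1679] shift now [-0.44   -0.0101 -0.1114] shift after turn [-0.4324 -0.0831 -0.1107]
```

Request:
arm_command:
  rows:
    - {"delta_rot":[0,0,0],"xyz":[0,0,-0.01],"gripper":0.01}
    - {"delta_rot":[0,0,0],"xyz":[0,0,-0.02],"gripper":0.01}
    - {"delta_rot":[0,0,0],"xyz":[0,0,-0.03],"gripper":0.01}
    - {"delta_rot":[0,0,0],"xyz":[0,0,-0.03],"gripper":0.01}
    - {"delta_rot":[0,0,0],"xyz":[0,0,-0.02],"gripper":0.01}
    - {"delta_rot":[0,0,-0.084],"xyz":[0,0,0],"gripper":0.01}
    - {"delta_rot":[0,0,-0.084],"xyz":[0,0,0],"gripper":0.01}
    - {"delta_rot":[0,0,0],"xyz":[0,0,0],"gripper":0.01}

```text
time: 11.5
tool_pos: [0.5751, -0.1939, 0.118]
tcp_rot: [-2.432, 1.989, -0.003]
wrist_force: [0.2, -0.1, -0.8]
width: 0.239
```

```bash
python3 plan.py -78.6 0.575 0.2465 0.12
```

```text
t 11.5 q [-0.37  0.23  1.87 -0.    1.04  1.01] pos [ 0.5751 -0.1939  0.118 ] w 0.0204 F [ 0.2 -0.1 -0.8]
turn [-0.0011 -0.0013  0.0005] shift now [-0.4317 -0.0872 -0.0025] shift after turn [-0.4317 -0.0869 -0.002 ]
```

Request:
arm_command:
  rows:
    - {"delta_rot":[0,0,0],"xyz":[-0.025,-0.005,0],"gripper":0.01}
    - {"delta_rot":[0,0,0],"xyz":[-0.035,-0.007,0],"gripper":0.01}
    - {"delta_rot":[0,0,0],"xyz":[-0.035,-0.007,0],"gripper":0.01}
    - {"delta_rot":[0,0,0],"xyz":[-0.035,-0.007,0],"gripper":0.01}
    - {"delta_rot":[0,0,0],"xyz":[-0.035,-0.007,0],"gripper":0.01}
    - {"delta_rot":[0,0,0],"xyz":[-0.035,-0.007,0],"gripper":0.01}
    - {"delta_rot":[0,0,0],"xyz":[-0.035,-0.007,0],"gripper":0.01}
    - {"delta_rot":[0,0,0],"xyz":[-0.035,-0.007,0],"gripper":0.01}
    - {"delta_rot":[0,0,0],"xyz":[-0.035,-0.007,0],"gripper":0.01}
    - {"delta_rot":[0,0,0],"xyz":[-0.035,-0.007,0],"gripper":0.01}
    - {"delta_rot":[0,0,0],"xyz":[-0.035,-0.007,0],"gripper":0.01}
    - {"delta_rot":[0,0,0],"xyz":[-0.035,-0.007,0],"gripper":0.01}

```text
time: 12.7
tool_pos: [0.574, 0.2255, 0.1169]
tcp_rot: [2.429, -1.992, 0.002]
wrist_force: [0.5, 0.2, -1.0]
width: 0.248
```

Request:
arm_command:
  rows:
    - {"delta_rot":[0,0,0],"xyz":[-0.022,-0.005,0],"gripper":0.01}
    - {"delta_rot":[0,0,0],"xyz":[0,0,0],"gripper":0.01}
    - {"delta_rot":[0,0,0],"xyz":[0,0,0],"gripper":0.01}
    - {"delta_rot":[0,0,0],"xyz":[0,0,0],"gripper":0.01}

```text
time: 13.1
tool_pos: [0.5748, 0.2458, 0.1168]
tcp_rot: [2.429, -1.99, 0.002]
wrist_force: [-0.3, -0.3, -0.9]
width: 0.247
```

```bash
python3 plan.py -78.6 0.575 0.2465 0.0195
```

```text
t 13.1 q [ 0.37  0.26  1.82 -0.    1.05  1.74] pos [0.5748 0.2458 0.1168] w 0.0211 F [-0.3 -0.3 -0.9]
turn [-0.0001 -0.0017 -0.0009] shift now [-0.0008 -0.0003  0.0973] shift after turn [-0.0006 -0.0003  0.0973]
```

Request:
arm_command:
  rows:
    - {"delta_rot":[0,0,0],"xyz":[-0.001,0,0.03],"gripper":0.01}
    - {"delta_rot":[0,0,0],"xyz":[0,0,0.03],"gripper":0.01}
    - {"delta_rot":[0,0,0],"xyz":[0,0,0.02],"gripper":0.01}
    - {"delta_rot":[0,0,0],"xyz":[0,0,0.01],"gripper":0.01}
    - {"delta_rot":[0,0,0],"xyz":[0,0,0.005],"gripper":0.01}
    - {"delta_rot":[0,0,0],"xyz":[0,0,0.002],"gripper":0.01}
    - {"delta_rot":[0,0,0],"xyz":[0,0,0.001],"gripper":0.01}
    - {"delta_rot":[0,0,0],"xyz":[0,0,0],"gripper":0.01}

```text
time: 13.9
tool_pos: [0.576, 0.2481, 0.0203]
tcp_rot: [-2.43, 1.988, -0.004]
wrist_force: [0.2, -0.4, -0.2]
width: 0.247
```

Request:
arm_command:
  rows:
    - {"delta_rot":[0,0,0],"xyz":[0,0,0],"gripper":0.03}
    - {"delta_rot":[0,0,0],"xyz":[0,0,0],"gripper":0.042}
    - {"delta_rot":[0,0,0],"xyz":[0,0,0],"gripper":0.042}
    - {"delta_rot":[0,0,0],"xyz":[0,0,0],"gripper":0.042}
    - {"delta_rot":[0,0,0],"xyz":[0,0,-0.01],"gripper":0.042}
    - {"delta_rot":[0,0,0],"xyz":[0,0,-0.02],"gripper":0.042}
    - {"delta_rot":[0,0,0],"xyz":[0,0,-0.03],"gripper":0.042}
    - {"delta_rot":[0,0,0],"xyz":[0,0,-0.03],"gripper":0.042}
    - {"delta_rot":[0,0,0],"xyz":[0,0,-0.01],"gripper":0.042}

```text
time: 14.8
tool_pos: [0.5775, 0.2489, 0.1238]
tcp_rot: [-2.427, 1.985, -0.008]
wrist_force: [1.0, -0.5, 1.2]
width: 0.491
```

```bash
python3 plan.py -80 0.596 -0.1105 0.12
```

```text
t 14.8 q [ 0.37  0.26  1.82 -0.    1.06  1.74] pos [0.5775 0.2489 0.1238] w 0.0419 F [ 1.  -0.5  1.2]
turn [-0.008   0.0002  0.0249] shift now [0.3559 0.0531 0.0034] shift after turn [0.3571 0.0442 0.0038]
```

Request:
arm_command:
  rows:
    - {"delta_rot":[-0.008,0,0.025],"xyz":[0,0,0],"gripper":0.042}
    - {"delta_rot":[0,0,0],"xyz":[0.036,0.0045,0],"gripper":0.042}
    - {"delta_rot":[0,0,0],"xyz":[0.036,0.0045,0],"gripper":0.042}
    - {"delta_rot":[0,0,0],"xyz":[0.036,0.0045,0],"gripper":0.042}
    - {"delta_rot":[0,0,0],"xyz":[0.036,0.0045,0],"gripper":0.042}
    - {"delta_rot":[0,0,0],"xyz":[0.036,0.0045,0],"gripper":0.042}
    - {"delta_rot":[0,0,0],"xyz":[0.036,0.0045,0],"gripper":0.042}
    - {"delta_rot":[0,0,0],"xyz":[0.036,0.0045,0],"gripper":0.042}
    - {"delta_rot":[0,0,0],"xyz":[0.036,0.0045,0],"gripper":0.042}
    - {"delta_rot":[0,0,0],"xyz":[0.036,0.0045,0],"gripper":0.042}
    - {"delta_rot":[0,0,0],"xyz":[0.033,0.004,0],"gripper":0.042}
    - {"delta_rot":[0,0,0],"xyz":[0,0,0],"gripper":0.042}

```text
time: 16.0
tool_pos: [0.5919, -0.1151, 0.1177]
tcp_rot: [2.395, -2.02, -0.009]
wrist_force: [0.6, 0.0, 0.6]
width: 0.491
```

Request:
arm_command:
  rows:
    - {"delta_rot":[0,0,0],"xyz":[0,0,0],"gripper":0.04}

```text
time: 16.1
tool_pos: [0.5917, -0.1119, 0.1179]
tcp_rot: [2.398, -2.018, -0.011]
wrist_force: [-0.0, 0.4, -0.5]
width: 0.468
```

```bash
python3 plan.py -80 0.596 -0.1105 0.005;  python3 -c "
from h import *
c=snap('top','pics/t4.png'); im=c['pixels'][:,:,::-1];cv2.imwrite('pics/c5.png',np.hstack([cv2.resize(im[195:325,165:325],None,fx=3.5,fy=3.5,interpolation=2),cv2.resize(im[195:325,345:415],None,fx=3.5,fy=3.5,interpolation=2)]))"
```

```text
t 16.1 q [-0.23  0.23  1.87 -0.    1.06  1.17] pos [ 0.5917 -0.1119  0.1179] w 0.0399 F [-0.   0.4 -0.5]
turn [ 0.01    0.0006 -0.0029] shift now [-0.0005 -0.0056  0.1128] shift after turn [-0.0006 -0.0044  0.1129]
```

View pics/c5.png

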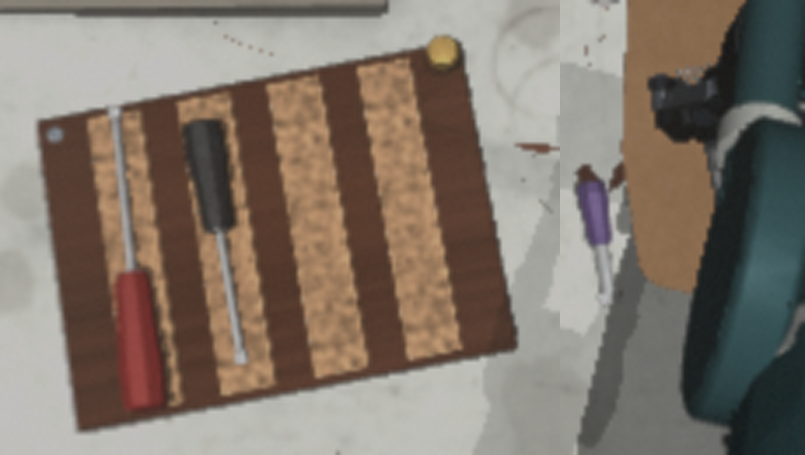

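```bash
cat > chk.py <<'E'
from h import *
def chk(fn,pts,o,s):
    c=load(fn)
    S={1:(.5242,.2952),2:(.5361,.2385),3:(.5479,.1822),4:(.5594,.1249)}
    a=np.radians(11.45);u=np.array([np.cos(a),np.sin(a)]);v=np.array([-u[1],u[0]])
    for k,(p,q,z) in pts.items():
        w=px2w(c,[((p[0]+.5)/s-.5+o[0],(p[1]+.5)/s-.5+o[1]),((q[0]+.5)/s-.5+o[0],(q[1]+.5)/s-.5+o[1])],z)[:,:2]
        d=w[0]-w[1];m=w.mean(0)-S[k]
        print(k,'along',(m@u).round(4),'across',(m@v).round(4),'len',np.linalg.norm(d).round(4),'ang',np.degrees(np.arctan2(d@v,d@u)).round(1))
E
python3 -c "
from chk import *
chk('pics/t4.png',{1:((114,109),(145,409),.025),2:((203,120),(240,361),.024)},(165,195),3.5)"
```

```text
1 along -0.0003 across -0.0004 len 0.1873 ang -2.0
2 along -0.0002 across 0.0002 len 0.152 ang 0.2
```

Red and black measure within 1 mm and 2° of their strips. Now the chisel.

Request:
arm_command:
  rows:
    - {"delta_rot":[0.01,0,-0.003],"xyz":[0,-0.0044,0.02],"gripper":0.04}
    - {"delta_rot":[0,0,0],"xyz":[0,0,0.03],"gripper":0.04}
    - {"delta_rot":[0,0,0],"xyz":[0,0,0.03],"gripper":0.04}
    - {"delta_rot":[0,0,0],"xyz":[0,0,0.02],"gripper":0.04}
    - {"delta_rot":[0,0,0],"xyz":[0,0,0.01],"gripper":0.04}
    - {"delta_rot":[0,0,0],"xyz":[0,0,0.001],"gripper":0.04}
    - {"delta_rot":[0,0,0],"xyz":[0,0,0],"gripper":0.03}
    - {"delta_rot":[0,0,0],"xyz":[0,0,0],"gripper":0.004}
    - {"delta_rot":[0,0,0],"xyz":[0,0,0],"gripper":0.004}
    - {"delta_rot":[0,0,0],"xyz":[0,0,0],"gripper":0.004}
    - {"delta_rot":[0,0,0],"xyz":[0,0,0],"gripper":0.004}
    - {"delta_rot":[0,0,0],"xyz":[0,0,0],"gripper":0.004}

```text
time: 17.35
tool_pos: [0.5989, -0.1109, 0.0106]
tcp_rot: [-2.407, 2.014, -0.008]
wrist_force: [-0.1, 1.7, 6.6]
width: 0.105
```

```bash
python3 plan.py -78.55 0.548 0.182 0.12
```

```text
t 17.35 q [-0.22  0.36  1.93  0.    0.85  1.17] pos [ 0.5989 -0.1109  0.0106] w 0.0089 F [-0.1  1.7  6.6]
turn [-0.0059 -0.002  -0.0227] shift now [-0.2971 -0.0021 -0.11  ] shift after turn [-0.2972 -0.0082 -0.1094]
```

Request:
arm_command:
  rows:
    - {"delta_rot":[0,0,0],"xyz":[0,0,-0.01],"gripper":0.004}
    - {"delta_rot":[0,0,0],"xyz":[0,0,-0.02],"gripper":0.004}
    - {"delta_rot":[0,0,0],"xyz":[0,0,-0.03],"gripper":0.004}
    - {"delta_rot":[0,0,0],"xyz":[0,0,-0.03],"gripper":0.004}
    - {"delta_rot":[0,0,0],"xyz":[0,0,-0.02],"gripper":0.004}
    - {"delta_rot":[0,0,-0.022],"xyz":[0,0,0],"gripper":0.004}
    - {"delta_rot":[0,0,0],"xyz":[0,0,0],"gripper":0.004}

```text
time: 18.05
tool_pos: [0.597, -0.1108, 0.1189]
tcp_rot: [-2.431, 1.987, -0.005]
wrist_force: [0.8, 0.3, -1.1]
width: 0.106
```

```bash
python3 plan.py -78.55 0.5505 0.1827 0.12
```

```text
t 18.05 q [-0.22  0.23  1.87  0.    1.04  1.15] pos [ 0.597  -0.1108  0.1189] w 0.009 F [ 0.8  0.3 -1.1]
turn [-0.0033 -0.0015  0.0003] shift now [-0.2969 -0.0128 -0.0015] shift after turn [-0.2969 -0.0127 -0.0011]
```

Request:
arm_command:
  rows:
    - {"delta_rot":[0,0,0],"xyz":[-0.02,-0.001,0],"gripper":0.004}
    - {"delta_rot":[0,0,0],"xyz":[-0.033,-0.0014,0],"gripper":0.004}
    - {"delta_rot":[0,0,0],"xyz":[-0.033,-0.0014,0],"gripper":0.004}
    - {"delta_rot":[0,0,0],"xyz":[-0.033,-0.0014,0],"gripper":0.004}
    - {"delta_rot":[0,0,0],"xyz":[-0.033,-0.0014,0],"gripper":0.004}
    - {"delta_rot":[0,0,0],"xyz":[-0.033,-0.0014,0],"gripper":0.004}
    - {"delta_rot":[0,0,0],"xyz":[-0.033,-0.0014,0],"gripper":0.004}
    - {"delta_rot":[0,0,0],"xyz":[-0.033,-0.0014,0],"gripper":0.004}
    - {"delta_rot":[0,0,0],"xyz":[-0.033,-0.0014,0],"gripper":0.004}
    - {"delta_rot":[0,0,0],"xyz":[-0.013,-0.0005,0],"gripper":0.004}
    - {"delta_rot":[0,0,0],"xyz":[0,0,0],"gripper":0.004}
    - {"delta_rot":[0,0,0],"xyz":[0,0,0],"gripper":0.004}

```text
time: 19.25
tool_pos: [0.55, 0.1821, 0.1172]
tcp_rot: [2.432, -1.988, 0.003]
wrist_force: [1.0, -0.2, -1.9]
width: 0.101
```

```bash
python3 plan.py -78.55 0.5505 0.1827 0.0215
```

```text
t 19.25 q [ 0.28  0.18  1.93 -0.    1.03  1.65] pos [0.55   0.1821 0.1172] w 0.0086 F [ 1.  -0.2 -1.9]
turn [-0.0007 -0.0021  0.0003] shift now [-0.0007 -0.0005  0.0957] shift after turn [-0.0005 -0.0006  0.0957]
```

Request:
arm_command:
  rows:
    - {"delta_rot":[0,0,0],"xyz":[-0.0005,0,0.03],"gripper":0.004}
    - {"delta_rot":[0,0,0],"xyz":[0,0,0.03],"gripper":0.004}
    - {"delta_rot":[0,0,0],"xyz":[0,0,0.02],"gripper":0.004}
    - {"delta_rot":[0,0,0],"xyz":[0,0,0.01],"gripper":0.004}
    - {"delta_rot":[0,0,0],"xyz":[0,0,0.004],"gripper":0.004}
    - {"delta_rot":[0,0,0],"xyz":[0,0,0.002],"gripper":0.004}
    - {"delta_rot":[0,0,0],"xyz":[0,0,0.0005],"gripper":0.004}
    - {"delta_rot":[0,0,0],"xyz":[0,0,0],"gripper":0.004}

```text
time: 20.05
tool_pos: [0.552, 0.1835, 0.0232]
tcp_rot: [-2.429, 1.987, -0.006]
wrist_force: [0.1, -0.4, -1.5]
width: 0.104
```

Request:
arm_command:
  rows:
    - {"delta_rot":[0,0,0],"xyz":[0,0,0],"gripper":0.02}
    - {"delta_rot":[0,0,0],"xyz":[0,0,0],"gripper":0.03}
    - {"delta_rot":[0,0,0],"xyz":[0,0,0],"gripper":0.03}
    - {"delta_rot":[0,0,0],"xyz":[0,0,0],"gripper":0.03}
    - {"delta_rot":[0,0,0],"xyz":[0,0,-0.01],"gripper":0.03}
    - {"delta_rot":[0,0,0],"xyz":[0,0,-0.02],"gripper":0.03}
    - {"delta_rot":[0,0,0],"xyz":[0,0,-0.03],"gripper":0.03}
    - {"delta_rot":[0,0,0],"xyz":[0,0,-0.03],"gripper":0.03}
    - {"delta_rot":[0,0,0],"xyz":[0,0,-0.01],"gripper":0.04}

```text
time: 20.95
tool_pos: [0.5532, 0.1842, 0.1265]
tcp_rot: [-2.426, 1.985, -0.011]
wrist_force: [0.4, 0.4, -0.3]
width: 0.466
```

```bash
python3 plan.py -80 0.558 -0.0345 0.12
```

```text
t 20.95 q [ 0.28  0.17  1.92 -0.    1.04  1.65] pos [0.5532 0.1842 0.1265] w 0.0398 F [ 0.4  0.4 -0.3]
turn [-0.0099 -0.0005  0.025 ] shift now [0.2153 0.0387 0.0062] shift after turn [0.2162 0.0333 0.0065]
```

Request:
arm_command:
  rows:
    - {"delta_rot":[-0.01,0,0.025],"xyz":[0,0,0],"gripper":0.04}
    - {"delta_rot":[0,0,0],"xyz":[0.031,0.0047,0],"gripper":0.04}
    - {"delta_rot":[0,0,0],"xyz":[0.031,0.0047,0],"gripper":0.04}
    - {"delta_rot":[0,0,0],"xyz":[0.031,0.0047,0],"gripper":0.04}
    - {"delta_rot":[0,0,0],"xyz":[0.031,0.0047,0],"gripper":0.04}
    - {"delta_rot":[0,0,0],"xyz":[0.031,0.0047,0],"gripper":0.04}
    - {"delta_rot":[0,0,0],"xyz":[0.031,0.0047,0],"gripper":0.04}
    - {"delta_rot":[0,0,0],"xyz":[0.03,0.0045,0],"gripper":0.04}
    - {"delta_rot":[0,0,0],"xyz":[0,0,0],"gripper":0.04}
    - {"delta_rot":[0,0,0],"xyz":[0,0,0],"gripper":0.04}

```text
time: 21.95
tool_pos: [0.5547, -0.0353, 0.1207]
tcp_rot: [2.398, -2.018, -0.01]
wrist_force: [-0.5, 0.2, 0.6]
width: 0.472
```

```bash
python3 plan.py -80 0.558 -0.0345 0.005;  python3 -c "
from h import *
c=snap('top','pics/t5.png'); im=c['pixels'][:,:,::-1];cv2.imwrite('pics/c6.png',np.hstack([cv2.resize(im[195:325,165:325],None,fx=3.5,fy=3.5,interpolation=2),cv2.resize(im[195:325,325:395],None,fx=3.5,fy=3.5,interpolation=2)]))"
```

```text
t 21.95 q [-0.11  0.14  1.96 -0.    1.04  1.29] pos [ 0.5547 -0.0353  0.1207] w 0.0403 F [-0.5  0.2  0.6]
turn [ 0.01    0.0001 -0.0027] shift now [-0.0002 -0.0045  0.1157] shift after turn [-0.0003 -0.0033  0.1157]
```

View pics/c6.png

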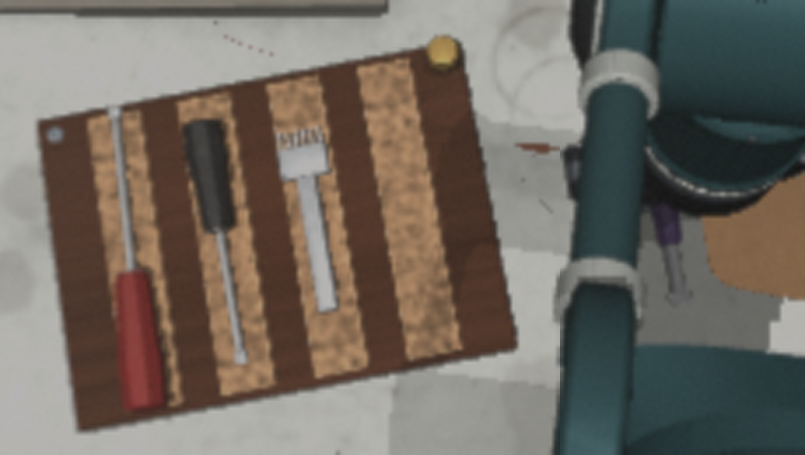

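The chisel lies along strip 3 (head ~(300,130), shank end ~(328,310)). Picking the seam ripper.

Request:
arm_command:
  rows:
    - {"delta_rot":[0.01,0,-0.003],"xyz":[0,-0.0033,0.02],"gripper":0.04}
    - {"delta_rot":[0,0,0],"xyz":[0,0,0.03],"gripper":0.04}
    - {"delta_rot":[0,0,0],"xyz":[0,0,0.03],"gripper":0.04}
    - {"delta_rot":[0,0,0],"xyz":[0,0,0.02],"gripper":0.04}
    - {"delta_rot":[0,0,0],"xyz":[0,0,0.012],"gripper":0.04}
    - {"delta_rot":[0,0,0],"xyz":[0,0,0.002],"gripper":0.04}
    - {"delta_rot":[0,0,0],"xyz":[0,0,0],"gripper":0.03}
    - {"delta_rot":[0,0,0],"xyz":[0,0,0],"gripper":0.005}
    - {"delta_rot":[0,0,0],"xyz":[0,0,0],"gripper":0.005}
    - {"delta_rot":[0,0,0],"xyz":[0,0,0],"gripper":0.005}
    - {"delta_rot":[0,0,0],"xyz":[0,0,0],"gripper":0.005}
    - {"delta_rot":[0,0,0],"xyz":[0,0,0],"gripper":0.005}

```text
time: 23.2
tool_pos: [0.5607, -0.0345, 0.0099]
tcp_rot: [-2.407, 2.014, -0.008]
wrist_force: [0.1, 1.3, 6.8]
width: 0.175
```

```bash
python3 plan.py -78.55 0.577 0.1285 0.12; python3 -c "
from chk import *
chk('pics/t5.png',{3:((302,130),(328,309),.024)},(165,195),3.5)"
```

```text
t 23.2 q [-0.11  0.29  2.03  0.    0.82  1.29] pos [ 0.5607 -0.0345  0.0099] w 0.015 F [0.1 1.3 6.8]
turn [-0.0057 -0.0016 -0.0228] shift now [-0.1574 -0.0454 -0.1101] shift after turn [-0.1565 -0.0484 -0.1101]
3 along 0.0011 across -0.0011 len 0.1128 ang -1.0
```

Request:
arm_command:
  rows:
    - {"delta_rot":[0,0,0],"xyz":[0,0,-0.01],"gripper":0.005}
    - {"delta_rot":[0,0,0],"xyz":[0,0,-0.02],"gripper":0.005}
    - {"delta_rot":[0,0,0],"xyz":[0,0,-0.03],"gripper":0.005}
    - {"delta_rot":[0,0,0],"xyz":[0,0,-0.03],"gripper":0.005}
    - {"delta_rot":[0,0,0],"xyz":[0,0,-0.02],"gripper":0.005}
    - {"delta_rot":[0,0,-0.022],"xyz":[0,0,0],"gripper":0.005}
    - {"delta_rot":[0,0,0],"xyz":[0,0,0],"gripper":0.005}

```text
time: 23.9
tool_pos: [0.5587, -0.0346, 0.1184]
tcp_rot: [-2.431, 1.987, -0.005]
wrist_force: [-0.2, 0.1, -1.7]
width: 0.174
```

```bash
python3 plan.py -78.55 0.580 0.129 0.12
```

```text
t 23.9 q [-0.11  0.14  1.97 -0.    1.03  1.26] pos [ 0.5587 -0.0346  0.1184] w 0.0149 F [-0.2  0.1 -1.7]
turn [-0.0031 -0.0015  0.0003] shift now [-0.1561 -0.0534 -0.0017] shift after turn [-0.1561 -0.0534 -0.0016]
```

Request:
arm_command:
  rows:
    - {"delta_rot":[0,0,0],"xyz":[-0.02,-0.007,0],"gripper":0.005}
    - {"delta_rot":[0,0,0],"xyz":[-0.03,-0.01,0],"gripper":0.005}
    - {"delta_rot":[0,0,0],"xyz":[-0.03,-0.01,0],"gripper":0.005}
    - {"delta_rot":[0,0,0],"xyz":[-0.03,-0.01,0],"gripper":0.005}
    - {"delta_rot":[0,0,0],"xyz":[-0.03,-0.01,0],"gripper":0.005}
    - {"delta_rot":[0,0,0],"xyz":[-0.016,-0.006,0],"gripper":0.005}
    - {"delta_rot":[0,0,0],"xyz":[0,0,0],"gripper":0.005}
    - {"delta_rot":[0,0,0],"xyz":[0,0,0],"gripper":0.005}

```text
time: 24.7
tool_pos: [0.5791, 0.1284, 0.117]
tcp_rot: [2.432, -1.987, 0.003]
wrist_force: [0.1, 0.1, -1.5]
width: 0.175
```

```bash
python3 plan.py -78.55 0.580 0.129 0.0225
```

```text
t 24.7 q [ 0.18  0.21  1.9  -0.    1.04  1.55] pos [0.5791 0.1284 0.117 ] w 0.015 F [ 0.1  0.1 -1.5]
turn [-0.0003 -0.0021  0.0006] shift now [-0.0006 -0.001   0.0945] shift after turn [-0.0004 -0.001   0.0945]
```

Request:
arm_command:
  rows:
    - {"delta_rot":[0,0,0],"xyz":[0,0,0.03],"gripper":0.005}
    - {"delta_rot":[0,0,0],"xyz":[0,0,0.03],"gripper":0.005}
    - {"delta_rot":[0,0,0],"xyz":[0,0,0.02],"gripper":0.005}
    - {"delta_rot":[0,0,0],"xyz":[0,0,0.01],"gripper":0.005}
    - {"delta_rot":[0,0,0],"xyz":[0,0,0.004],"gripper":0.005}
    - {"delta_rot":[0,0,0],"xyz":[0,0,0.002],"gripper":0.005}
    - {"delta_rot":[0,0,0],"xyz":[0,0,0.0005],"gripper":0.005}
    - {"delta_rot":[0,0,0],"xyz":[0,0,0],"gripper":0.005}

```text
time: 25.5
tool_pos: [0.5814, 0.1289, 0.0232]
tcp_rot: [-2.429, 1.987, -0.007]
wrist_force: [0.3, 0.5, -1.2]
width: 0.171
```

Request:
arm_command:
  rows:
    - {"delta_rot":[0,0,0],"xyz":[0,0,0],"gripper":0.02}
    - {"delta_rot":[0,0,0],"xyz":[0,0,0],"gripper":0.036}
    - {"delta_rot":[0,0,0],"xyz":[0,0,0],"gripper":0.036}
    - {"delta_rot":[0,0,0],"xyz":[0,0,0],"gripper":0.036}
    - {"delta_rot":[0,0,0],"xyz":[0,0,-0.01],"gripper":0.036}
    - {"delta_rot":[0,0,0],"xyz":[0,0,-0.02],"gripper":0.036}
    - {"delta_rot":[0,0,0],"xyz":[0,0,-0.03],"gripper":0.036}
    - {"delta_rot":[0,0,0],"xyz":[0,0,-0.03],"gripper":0.036}
    - {"delta_rot":[0,0,0],"xyz":[0,0,-0.01],"gripper":0.036}

```text
time: 26.4
tool_pos: [0.5827, 0.1294, 0.1264]
tcp_rot: [-2.426, 1.985, -0.012]
wrist_force: [0.5, 0.2, 0.2]
width: 0.419
```

Request:
arm_command:
  rows:
    - {"delta_rot":[0,0,0],"xyz":[0.03,0.01,-0.005],"gripper":0.036}
    - {"delta_rot":[0,0,0],"xyz":[0.035,0.01,-0.005],"gripper":0.036}
    - {"delta_rot":[0,0,0],"xyz":[0.035,0.01,-0.005],"gripper":0.036}
    - {"delta_rot":[0,0,0],"xyz":[0.035,0.01,0],"gripper":0.036}
    - {"delta_rot":[0,0,0],"xyz":[0.035,0.01,0],"gripper":0.036}
    - {"delta_rot":[0,0,0],"xyz":[0.03,0.01,0],"gripper":0.036}
    - {"delta_rot":[0,0,0],"xyz":[0,0,0],"gripper":0.036}
    - {"delta_rot":[0,0,0],"xyz":[0,0,0],"gripper":0.036}
    - {"delta_rot":[0,0,0],"xyz":[0,0,0],"gripper":0.036}

```text
time: 27.3
tool_pos: [0.5606, -0.0782, 0.1366]
tcp_rot: [-2.431, 1.988, -0.003]
wrist_force: [-0.1, 0.4, 0.6]
width: 0.422
```

```bash
python3 -c "
from h import *
c=snap('top','pics/t6.png'); im=c['pixels'][:,:,::-1];cv2.imwrite('pics/c7.png',cv2.resize(im[195:325,165:325],None,fx=4.5,fy=4.5,interpolation=2));snap('scene','pics/s6.png');im=cv2.imread('pics/s6.png');cv2.imwrite('pics/c8.png',cv2.resize(im[240:410,180:360],None,fx=3.5,fy=3.5,interpolation=2)); print(bot.read_state()['joint_vel'].round(3))"
```

```text
[ 0.004 -0.002  0.    -0.002 -0.001 -0.002]
```

View pics/c7.png

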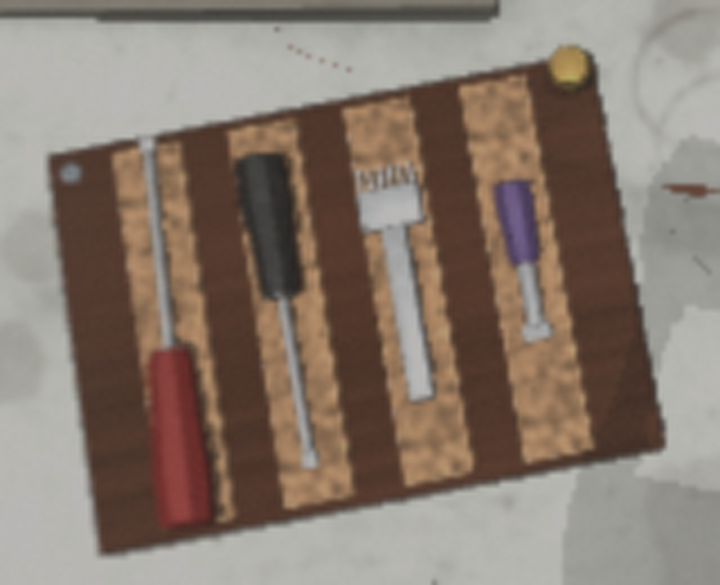

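View pics/c8.png

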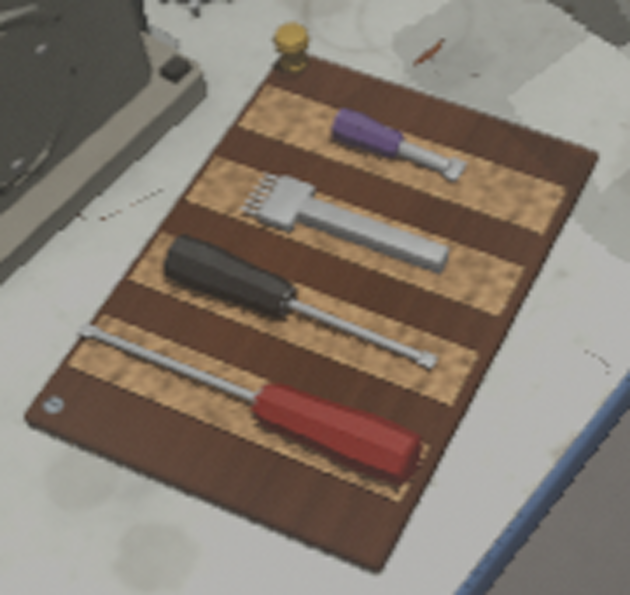

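```bash
python3 -c "
from chk import *
chk('pics/t6.png',{1:((148,140),(186,524),.025),2:((261,156),(309,468),.024),3:((388,168),(422,400),.024),4:((512,181),(538,338),.021)},(165,195),4.5)
print(bot.read_state()['time']);print(bot.finish_job())"
```

```text
1 along 0.0002 across -0.0006 len 0.1864 ang -2.2
2 along -0.0015 across 0.0004 len 0.1529 ang 0.2
3 along 0.0003 across -0.0009 len 0.1137 ang -0.9
4 along 0.0016 across -0.0008 len 0.0775 ang -0.5
27.4
the job is handed in; nothing more can be done
None
```

All four tools are on the board, one per cork strip, and the job is handed in at 27.4 s. The brass knob is beside strip_4, so the order is:

- **strip_4:** seam ripper
- **strip_3:** stitching chisel
- **strip_2:** black screwdriver
- **strip_1:** red screwdriver

In the last top picture each tool measures within 2 mm of its strip's centre, both along and across. The angles are within about 1°, except the red screwdriver at about 2°. Both cameras show the tools lying flat on their strips with the gripper clear of them.

No check failed. The one small disagreement is that the lengths I measured for the red screwdriver and the chisel came out 2 to 6 mm short of nominal, within what I can read off the pixels.

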